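# Post the cedar disc through the tub's sprung flap

### The arm

A 6-joint arm with a two-finger parallel gripper is mounted at the origin on the work surface. World frame = base frame: x ahead of the robot, y to its left, z up, the work surface at z = 0. Lengths are in mm, angles in rad, forces in N, time in s.
With the tool pointing down it reaches from about 250 to 850 mm from the base axis. Payload 12.5 kg.
Tool frame: the origin (TCP) lies on the centre line of the jaws, within the pads' length; the fingertips stand 17 mm ahead of it and the grasp point (between the pads) lies 2 mm behind it (env.finger_overhang is the distance from the TCP to the fingertips, in mm); y points along the fingers, z is the direction in which the jaws open and shut, and the axes are right-handed (so a half turn about y gives the same grasp; the last joint's range is limited). The gripper opens to 93 mm and grips with 3 to 60 N. Pads are 15 mm wide; open, the fingers measure 128 mm over their backs; the gripper's body (75 mm by 188 mm) begins 65 mm behind the grasp point.
Start: joints at [-1.214, 0.351, 1.652, -0, 1.139, -0.085], TCP at [235.178, -497.168, 235.633] pointing down, gripper open.
Joint ranges: [-2.75, 2.75], [-0.79, 2.1], [0.01, 2.65], [-1.57, 4.71], [0.07, 3.14], [-2.87, 2.87]. Speed limits (rad/s): [2.22, 2.22, 2.79, 3.14, 3.14, 3.14].

### API

Orientations are given as a unit quaternion [w, x, y, z].
In Python, from rig import get_obs, cams, ticket, env gives the robot as it stands. The module is installed in compiled form; this text tells all that it offers.
- The arm moves only by the tool move_arm, never from a script. Its argument "steps" is one flat list of numbers, 4 for each row, row after row: the shift along the world's x, y, z in mm, then the turn about the world's z in rad. In form: [tx, ty, tz, spin, tx, ty, tz, spin, ...]. A call has 1 to 20 rows; each row shifts and turns the commanded pose from where the row before left it; what a row does not reach is not made up. A row lasts 1/12 s, in which the tool goes at most 41.7 mm and 7.16 degrees, less where a joint would pass 70% of its speed; a pose out of reach is approached as far as the arm can. A call is refused whole if a number of a shift passes 41.7 or a number of a turn 0.125, either way. A call with a gripper value outside its range is refused whole. "gripper" is the finger opening in mm, from 0 to 93, set as the call begins (left out, the last holds). The fingers move at their own pace and stop on an object; "grip_force" is the grip in N (left out, the last holds). Time passes only in rows, so rows that do not move let the fingers close. It gives the time, the measured TCP pose, the force and the opening at its end, in the units of the state.
- get_obs(): the state, without advancing time (a new reading comes with each control period).
- cams.capture(name): name is "scene" or "top" or "wrist"; returns a dict with "frame" (400x640x3 uint8, blue, green, red), "fx", "fy", "cx", "cy" (pixels), "world_from_camera" (4x4, takes a point from camera to world coordinates). Camera axes: x right, y down, z forward; pixel columns grow to the right and rows downward; lengths in mm; the calibration is good to about 2 mm. A picture is of the moment at which its call begins. There is no depth.
- ticket.close_job(): hands the job in, once; it reports no verdict.
The state is a dict: "t": time; "joint_pos": joint angles; "dq": joint speeds; "joint_torque": joint torques, N m; "ee_pos": TCP position; "tool_rot": TCP orientation; "contact_force": force on the tool from outside, world axes, zero at the start; "torque": the same for the moment, N m; "grip_width": finger opening in mm.
Only numpy, scipy, OpenCV 4.12 (cv2) and the standard library are available. Lean on these libraries where they do the work, as an engineer would, in place of code of your own. Each camera call takes 0.05 s, during which the arm holds its last target.

### The job

Put the cedar moth disc away in the yellow hanger-hook tub, through its self-closing flap: with one finger push the flap open before the disc gets to it, and while that finger keeps the flap open, push the disc along its track and through the doorway with the other finger, so that it drops into the well. Do not pinch or lift the disc or shove the flap with it. Then draw the fingers out so that the flap swings fully shut, and leave the jar and the ham stand beside the tub undisturbed.

Things in the scene. Friction and masses are not known exactly. Their poses are not given: they have to be found in the camera images.
- tub: Yellow plastic tub fixed to the shelf, 262 mm long (x), 178 wide (y). Origin at shelf height under the middle of the flap's doorway. +x: the way the disc is pushed; +y to its left; z up. Front: solid ledge, flat top at height 90 mm, x = -120 to -4. Behind: well open at the top. No bar over the doorway: fingers pointing down can pass along from above the ledge to above the well.
- track (a point): Middle of the disc's straight track, on the ledge's top (height 90 mm), at tub x = -62, y = -35 mm. Two lips 5 mm high, 4 mm thick, run along tub x from -116 to -8 mm, inner faces at y = -55.5 and -14.5; the disc lies between them.
- well (a point): Centre of the well's floor (height 6 mm), at tub x = 63, y = 0 mm. The well spans x = -4 to 130, y = -79 to 79 mm; its walls reach height 90 mm.
- hinge_post (a point): Foot of the flap's vertical hinge post on the tub's top (height 90 mm), at tub x = 0, y = 70 mm; radius 8.5 mm, 44 mm tall. A jamb 10 mm square and 36 mm tall stands at the doorway's other side, x = 0, y = -72 mm.
- flap (a joint): Angle (rad) of the upright grey flap across the doorway at tub x = 0: plate 4 mm thick, heights 92 to 126 mm, from y = 63 to y = -62 mm when shut, turning on the vertical post at y = 70. 0 = shut (along tub y); grows as it swings to +x, over the well; stop at 1.4. A spring shuts it: 0.08 N m when shut, 0.19 N m at 1.1 rad (about 2 N at a finger 35 mm from the hinge).
- flap_tip (a point): Middle of the free end of the flap (132 mm from the hinge axis, at height 109).
- cedar_center (a point): Centre (half-way up) of the loose cedar moth disc, a plain wooden disc 38 mm in diameter and 22 mm high, about 30 g, lying flat on the ledge in the track with its centre 52 to 85 mm in front of the flap. Its top is at height 112 while on the ledge.
- jar_mid (a point): Middle (half-way up) of a round glass jar with a screw lid, 76 mm in diameter, 110 mm high, standing on the shelf beside the tub; leave alone.
- stand_mid (a point): Point 50 mm up the axis of the stainless steel pressing ham stand: round foot 120 mm in diameter, post and cradle 130 mm high; leave alone.
Things that resemble listed ones, but are neither listed nor needed, are in the scene too. Of the things like the part that bears cedar_center, leave any that is red; of the rest the smaller one is meant.

How it is judged (in metres and radians):
On the way, in this order (a step that is already met when the one before it is completed fails the run):
1. a finger holds the flap open (over 0.2 rad) while the disc is still on the ledge in front of it (value of joint flap above 0.2 rad and contact force between the fingers and flap above 0.2 N and x of cedar_center in the frame of tub below -0.019 m and z of cedar_center in the frame of tub above 0.095 m), for 0.1 s.
2. the disc drops through the doorway while a finger still holds the flap open (over 0.4 rad) (value of joint flap above 0.4 rad and contact force between the fingers and flap above 0.2 N and x of cedar_center in the frame of tub above -0.004 m and z of cedar_center in the frame of tub below 0.085 m), for 0.04 s.
At the end, for the whole second after the job is handed in: The cedar disc lies at rest inside the tub's well (its centre under 50 mm above the shelf) and the flap is shut (within 0.06 rad) (x of cedar_center in the frame of tub between 0 and 0.13 m and y of cedar_center in the frame of tub between -0.08 and 0.08 m and z of cedar_center in the frame of tub below 0.05 m and value of joint flap below 0.06 rad and linear speed of cedar below 0.02 m/s); the robot touches nothing.
It fails at once if the disc is lifted off its ledge (more than 12 mm) (z of cedar_center in the frame of tub above 0.113 m).
It fails at once if the flap is shoved with the disc (over 0.5 N between them) (contact force between cedar and flap above 0.5 N).
It fails at once if the jar or the ham stand is moved by more than 15 mm (distance of any of jar_mid, stand_mid from where it was at the start of the episode above 0.015 m).
It also fails if it takes over 32 s, if anything falls off the work surface, if the arm or the gripper's body presses on something with over 40 N, if the wrist force passes 120 N, or if a joint passes its speed limit or range.

## Working session

There is one attempt and no reset: what is moved stays moved. The work goes in short steps, Python scripts to look and compute and a tool call to move; the robot and the scene stay as the last step left them, time stands still between calls to the robot, and variables do not carry over. Pictures are saved under pics/ and viewed, and the job is handed in when it is done.

Besides the shell and the picture viewer there is one more tool, called after "Call:" in YAML: its name, and indented under it one key for each argument. move_arm: Moves the arm, as the interface text tells. Its arguments: {"type":"object","properties":{"steps":{"type":"array","items":{"type":"number"}},"gripper":{"type":"number"},"grip_force":{"type":"number"}},"required":["steps"]}

```bash
mkdir -p pics; python3 - <<'E'
from rig import get_obs,cams,env
import cv2,json,numpy as np
o=get_obs();print(o)
for n in["scene","top","wrist"]:
    c=cams.capture(n);cv2.imwrite(f"pics/{n}0.png",c["frame"]);print(n,c["fx"],c["fy"],c["cx"],c["cy"],np.round(c["world_from_camera"],4).tolist())
E
```

```text
{'t': 0.0, 'joint_pos': array([-1.21362514e+00,  3.51256234e-01,  1.65239430e+00, -2.09969381e-05,
        1.13908950e+00, -8.45742240e-02]), 'dq': array([ 0.00050214, -0.0001948 ,  0.00049528, -0.00172422,  0.00153086,
        0.00039605]), 'joint_torque': array([-9.75012554e-04, -4.97323644e+01, -2.85255682e+01,  6.98450021e-02,
        2.56493728e-02, -9.33925389e-05]), 'ee_pos': array([ 235.05770866, -496.89786111,  235.10178307]), 'tool_rot': array([ 0.15485502, -0.15497862,  0.69032896, -0.68952699]), 'contact_force': array([-0.73311144,  0.29820186,  0.13444207]), 'torque': array([-0.00760945,  0.02533006,  0.00344124]), 'grip_width': 92.84290391182161}
scene 409.4472858379474 409.4472858379474 318.7052504810982 202.6326839048396 [[0.1499, 0.8442, -0.5146, 1013.8196], [0.9887, -0.1319, 0.0716, -59.8474], [-0.0074, -0.5195, -0.8544, 856.015], [0.0, 0.0, 0.0, 1.0]]
top 419.5614619974446 419.5614619974446 316.08979232539394 193.75258538222167 [[-0.0072, -0.9869, 0.1614, 409.2644], [-0.9998, 0.004, -0.0202, 11.7442], [0.0193, -0.1615, -0.9867, 1044.0282], [0.0, 0.0, 0.0, 1.0]]
wrist 308.0181610637116 308.0181610637116 321.237818256011 202.05591453773187 [[0.4271, -0.8733, -0.2344, 300.1395], [-0.9042, -0.4127, -0.11, -465.6094], [-0.0007, 0.2589, -0.9659, 384.4369], [0.0, 0.0, 0.0, 1.0]]
```

View pics/scene0.png

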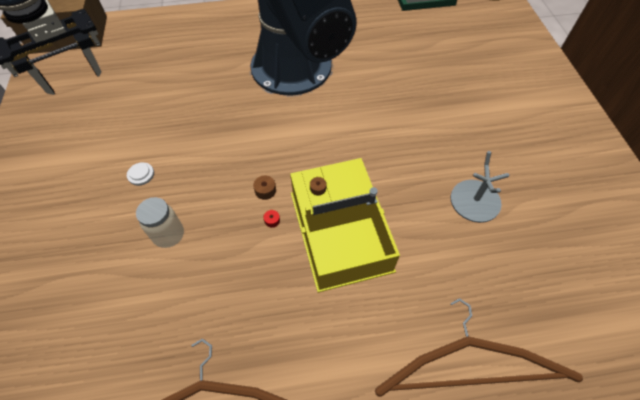

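View pics/top0.png

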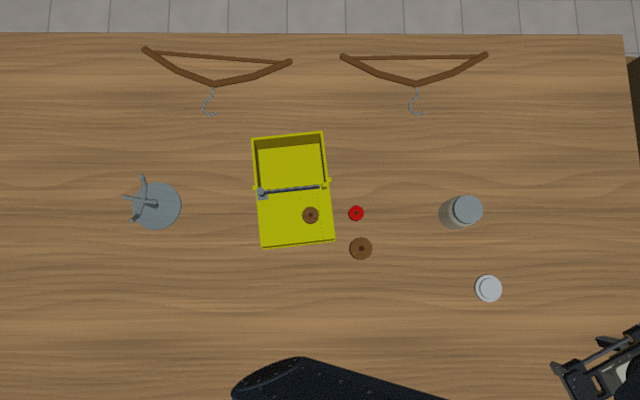

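Cedar-disc candidates in the top view: brown on the ledge at (310,215), a larger brown one on the shelf at (361,248), and a red one at (356,212). The small brown one on the ledge fits, because it isn't red, it's the smaller of the rest, and it lies in the track. I'll confirm in a crop.

```bash
python3 - <<'E'
import cv2
a=cv2.imread("pics/top0.png")[115:265,235:385];cv2.imwrite("pics/topcrop.png",cv2.resize(a,None,fx=4,fy=4,interpolation=cv2.INTER_CUBIC))
a=cv2.imread("pics/scene0.png")[150:300,245:410];cv2.imwrite("pics/scenecrop.png",cv2.resize(a,None,fx=4,fy=4,interpolation=cv2.INTER_CUBIC))
E
```

```text
(no output)
```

View pics/topcrop.png

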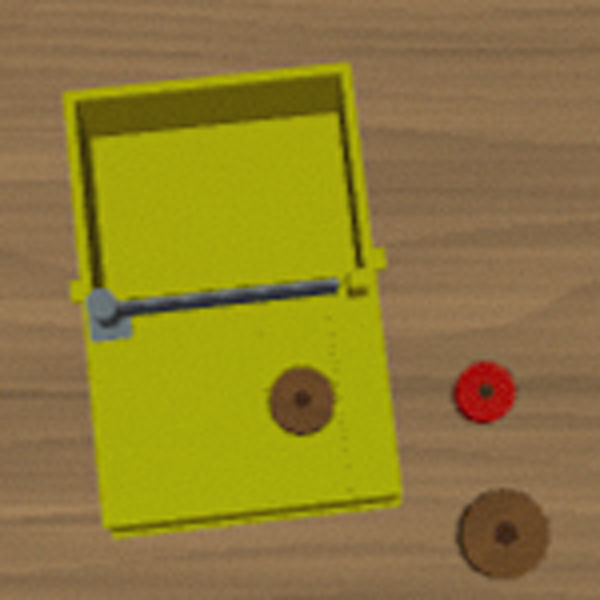

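View pics/scenecrop.png

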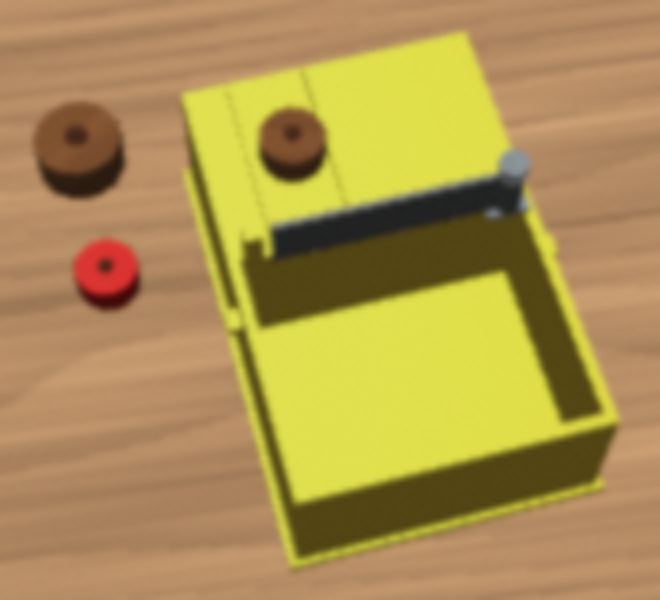

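```bash
cat > h.py <<'E'
import numpy as np, cv2
from scipy.optimize import least_squares
from rig import cams,get_obs
def proj(c,P):
    T=np.linalg.inv(c["world_from_camera"]);P=np.atleast_2d(P)
    q=P@T[:3,:3].T+T[:3,3]
    return np.c_[c["fx"]*q[:,0]/q[:,2]+c["cx"],c["fy"]*q[:,1]/q[:,2]+c["cy"]]
def ray(c,uv,z):
    T=np.array(c["world_from_camera"]);d=T[:3,:3]@[(uv[0]-c["cx"])/c["fx"],(uv[1]-c["cy"])/c["fy"],1]
    return T[:3,3]+d*(z-T[2,3])/d[2]
def t2w(p,P):
    P=np.atleast_2d(P).astype(float);c,s=np.cos(p[2]),np.sin(p[2])
    return np.c_[p[0]+c*P[:,0]-s*P[:,1],p[1]+s*P[:,0]+c*P[:,1],P[:,2]]
E
python3 - <<'E'
from h import *
ct=cams.capture("top");cs=cams.capture("scene")
top=[((0,70,134),(103,305)),((0,-62,126),(338,286)),((130,79,90),(78,104)),((130,-79,90),(345,77)),((130,79,6),(92,138)),((130,-79,6),(338,113)),((-120,84,90),(107,527)),((-120,-84,90),(400,497))]
sc=[((0,70,134),(515,163)),((0,-62,126),(272,229)),((130,79,90),(602,414)),((-120,84,90),(465,35)),((-120,-84,90),(182,94))]
def res(p,rob=False):
    r=[]
    for c,L,o in((ct,top,(235,115)),(cs,sc,(245,150))):
        P=np.array([a for a,_ in L]);uv=np.array([b for _,b in L])
        uv=(uv+.5)/4-.5+o
        r.append(proj(c,t2w(p,P))-uv)
    return np.vstack(r)
s=least_squares(lambda p:res(p).ravel(),[480,20,0.05],loss='soft_l1')
print(s.x);print(np.round(res(s.x),2).tolist())
p=s.x
# disc top at z=112
for c,uv,o in((ct,(302,399),(235,115)),(cs,(293,134),(245,150))):
    uv=(np.array(uv)+.5)/4-.5+o
    w=ray(c,uv,112);co,si=np.cos(p[2]),np.sin(p[2]);d=w[:2]-p[:2]
    print(w,d[0]*co+d[1]*si,-d[0]*si+d[1]*co)
np.save("p.npy",p)
# overlay
for c,n in((ct,"top"),(cs,"scene")):
    f=cv2.resize(c["frame"],None,fx=4,fy=4,interpolation=cv2.INTER_CUBIC)
    def pl(P,col):
        q=((proj(c,t2w(p,np.array(P)))+.5)*4-.5); cv2.polylines(f,[np.round(q).astype(int)],False,col,1)
    pl([(130,79,90),(130,-79,90),(-4,-79,90),(-4,79,90),(130,79,90)],(255,0,0))
    pl([(130,79,6),(130,-79,6),(-4,-79,6),(-4,79,6),(130,79,6)],(255,0,255))
    pl([(0,63,126),(0,-62,126)],(0,0,255))
    for y in(-14.5,-55.5):pl([(-116,y,95),(-8,y,95)],(0,0,0))
    pl([(-120,84,90),(-120,-84,90)],(0,255,0))
    o=(235,115) if n=="top" else (245,150)
    cv2.imwrite(f"pics/ov_{n}.png",f[o[1]*4:o[1]*4+600,o[0]*4:o[0]*4+660])
E
```

```text
[5.73197031e+02 4.71196101e+01 9.93407034e-02]
[[-0.64, -0.56], [0.27, -1.22], [-0.8, -1.03], [-0.66, -0.78], [-0.07, 0.0], [0.14, 0.2], [-1.1, 0.12], [-0.32, -0.27], [-0.9, -0.15], [-1.1, -1.13], [-0.67, -0.17], [-0.73, -0.73], [-0.03, -0.72]]
[515.1118486    6.29843011 112.        ] -61.847347289366176 -34.8591851808942
[516.01625833   8.17741283 112.        ] -60.761043900002484 -33.07916328056048
```

View pics/ov_top.png

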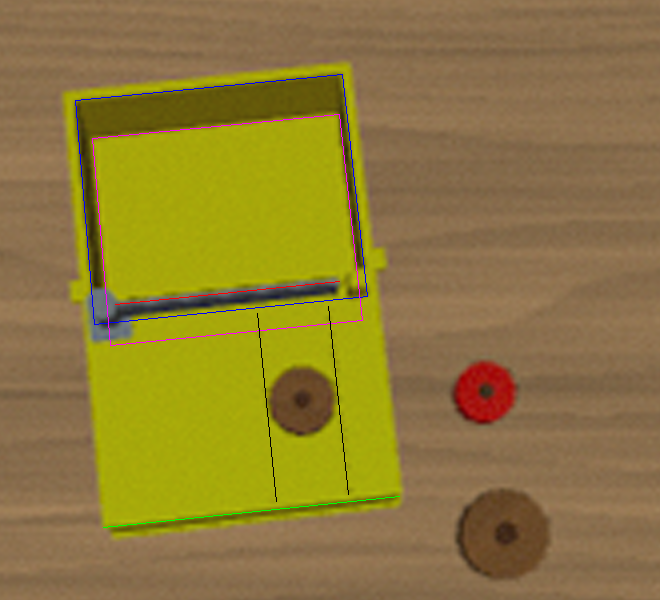

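View pics/ov_scene.png

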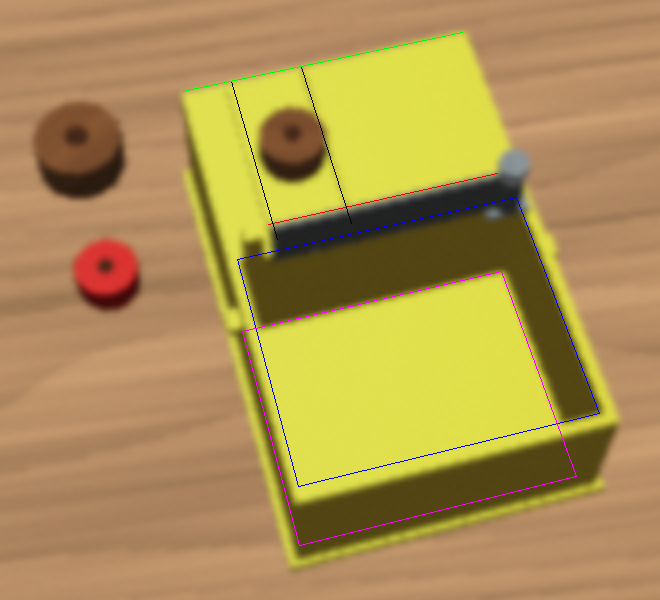

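The ledge disc is the right one: brown, smaller than the brown disc on the shelf, and between the track lips. The fitted model overlay matches to about 2 mm, and the disc is at tub (-62,-35). Next I need the finger shape.

View pics/wrist0.png

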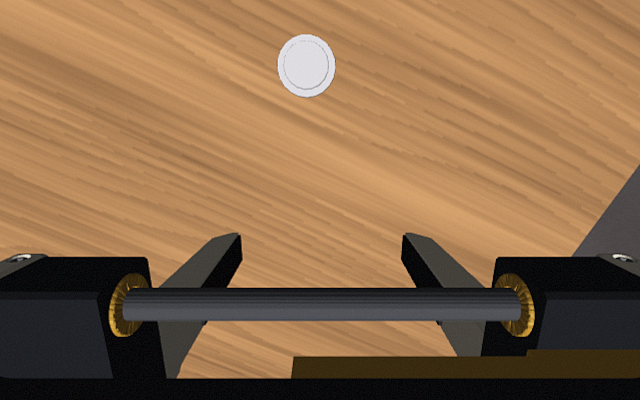

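```bash
python3 - <<'E'
from h import *
from scipy.spatial.transform import Rotation as R
o=get_obs();q=o["tool_rot"];print(R.from_quat([*q[1:],q[0]]).as_matrix().round(3),o["t"])
p=np.load("p.npy")
def flap(A,u,n,w,t):
    th=0
    for a in(-1,1):
        for b in(-1,1):
            c=A+a*t/2*u+b*w/2*n; d=c-[0,70]; r=np.hypot(*d)
            th=max(th,np.arctan2(d[0],-d[1])+np.arcsin(min(1,2/r)) if d[0]>-20 else 0)
    return th
for w in(15,22):
  for deg in(44,46,48,50,52):
    f=np.radians(deg);u=np.array([np.cos(f),np.sin(f)]);n=np.array([u[1],-u[0]]);t=17.5;D=93+t
    fx=t/2*u[0]+w/2*n[0]; cy=t/2*u[1]+w/2*n[1]
    By=-35-cy
    row=[]
    for bx in(-85,-41,-30,-23,-15,-8,0):
        B=np.array([bx-fx,By]);A=B+D*u
        row.append((bx,np.round(A[0],0),round(flap(A,u,n,w,t),2)))
    print(w,deg,"Ay",A[1].round(1),"Aymax",(A[1]+t/2*u[1]+w/2*abs(n[1])).round(1),"Afront0",(-85+D*u[0]).round(1),row)
E
```

```text
[[-0.904 -0.     0.428]
 [-0.428  0.    -0.904]
 [-0.    -1.    -0.001]] 0.25
15 44 Ay 41.1 Aymax 52.5 Afront0 -5.5 [(-85, np.float64(-17.0), 0), (-41, np.float64(27.0), np.float64(1.08)), (-30, np.float64(38.0), np.float64(1.2)), (-23, np.float64(45.0), np.float64(1.25)), (-15, np.float64(53.0), np.float64(1.29)), (-8, np.float64(60.0), np.float64(1.32)), (0, np.float64(68.0), np.float64(1.35))]
15 46 Ay 43.4 Aymax 54.9 Afront0 -8.2 [(-85, np.float64(-20.0), 0), (-41, np.float64(24.0), np.float64(1.1)), (-30, np.float64(35.0), np.float64(1.22)), (-23, np.float64(42.0), np.float64(1.28)), (-15, np.float64(50.0), np.float64(1.32)), (-8, np.float64(57.0), np.float64(1.35)), (0, np.float64(65.0), np.float64(1.38))]
15 48 Ay 45.6 Aymax 57.2 Afront0 -11.1 [(-85, np.float64(-22.0), 0), (-41, np.float64(22.0), np.float64(1.12)), (-30, np.float64(33.0), np.float64(1.25)), (-23, np.float64(40.0), np.float64(1.31)), (-15, np.float64(48.0), np.float64(1.35)), (-8, np.float64(55.0), np.float64(1.38)), (0, np.float64(63.0), np.float64(1.4))]
15 50 Ay 47.8 Aymax 59.3 Afront0 -14.0 [(-85, np.float6
[... 1506 characters left out ...]
oat64(1.45)), (0, np.float64(60.0), np.float64(1.46))]
22 50 Ay 50.0 Aymax 63.8 Afront0 -14.0 [(-85, np.float64(-28.0), 0), (-41, np.float64(16.0), np.float64(1.27)), (-30, np.float64(27.0), np.float64(1.4)), (-23, np.float64(34.0), np.float64(1.44)), (-15, np.float64(42.0), np.float64(1.46)), (-8, np.float64(49.0), np.float64(1.48)), (0, np.float64(57.0), np.float64(1.49))]
22 52 Ay 52.0 Aymax 65.6 Afront0 -17.0 [(-85, np.float64(-31.0), 0), (-41, np.float64(13.0), np.float64(1.34)), (-30, np.float64(24.0), np.float64(1.46)), (-23, np.float64(31.0), np.float64(1.49)), (-15, np.float64(39.0), np.float64(1.5)), (-8, np.float64(46.0), np.float64(1.52)), (0, np.float64(54.0), np.float64(1.52))]
```

Call:
move_arm:
  steps: [15, 30, 0, 0.12, 15, 30, 0, 0.12, 15, 30, 0, 0.12, 15, 30, 0, 0.12, 15, 30, 0, 0.12, 15, 30, 0, 0.12, 15, 30, 0, 0.12, 15, 30, 0, 0.12, 15, 30, 0, 0.12, 15, 30, 0, 0.12, 15, 30, 0, 0.12, 15, 30, 0, 0.12, 15, 30, 0, 0.12, 15, 30, 0, 0.12, 15, 30, 0, 0.12, 15, 30, 0, 0.12, 15, 30, 0, 0.12, 13.5, 28, 0, 0.06]
  gripper: 80

```text
t: 1.75
ee_pos: [504.2, 42.7, 235.6]
tool_rot: [0.676, -0.676, 0.206, -0.207]
contact_force: [-0.1, -1.2, 0.2]
grip_width: 79.9
```

```bash
cat > st.py <<'E'
from h import *
from scipy.spatial.transform import Rotation as R
import sys
o=get_obs();p=np.load("p.npy");q=o["tool_rot"];M=R.from_quat([*q[1:],q[0]]).as_matrix()
z=M[:,2]; a=np.arctan2(z[1],z[0])-p[2]; c,s=np.cos(p[2]),np.sin(p[2]);d=o["ee_pos"][:2]-p[:2]
print("tcp",o["ee_pos"].round(1),"tub",round(d[0]*c+d[1]*s,1),round(-d[0]*s+d[1]*c,1),"jaw deg",np.degrees(a).round(1),"F",o["contact_force"].round(1),"t",o["t"],"w",o["grip_width"],"q",o["joint_pos"].round(2))
for n in sys.argv[2:]:
    cam=cams.capture(n);f=cam["frame"]
    if n!="wrist":
        x,y=(235,115) if n=="top" else (235,120)
        f=cv2.resize(f[y:y+180,x:x+190],None,fx=3.2,fy=3.2,interpolation=cv2.INTER_CUBIC)
    cv2.imwrite(f"pics/{n}{sys.argv[1]}.png",f)
E
python3 st.py 1 top wrist scene
```

```text
tcp [504.2  42.7 235.6] tub -69.1 2.5 jaw deg 50.3 F [-0.1 -1.2  0.2] t 1.75 w 79.9437161954631 q [-0.01  0.27  1.76  0.    1.11 -0.99]
```

View pics/wrist1.png

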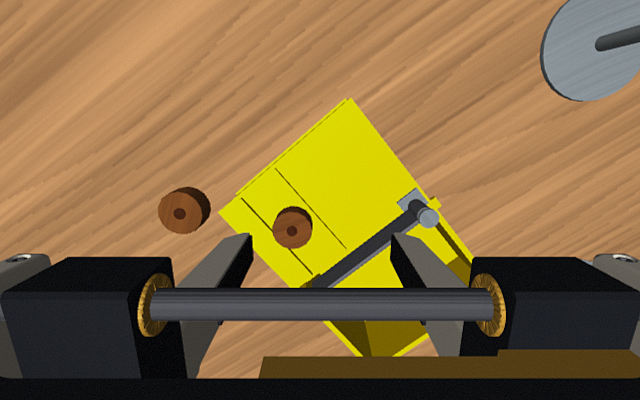

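View pics/scene1.png

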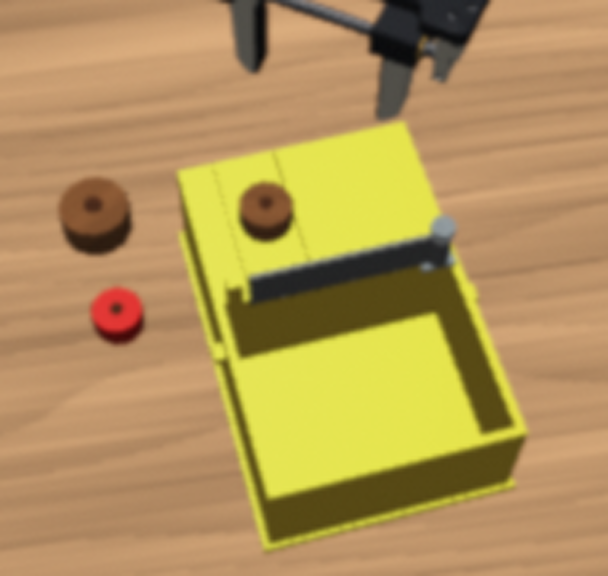

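```bash
python3 - <<'E'
from h import *
p=np.load("p.npy");c=cams.capture("wrist")
f=cv2.resize(c["frame"],None,fx=2,fy=2,interpolation=cv2.INTER_CUBIC)
def pl(P,col,w=True):
    P=np.array(P,float);q=((proj(c,t2w(p,P) if w else P)+.5)*2-.5); cv2.polylines(f,[np.round(q).astype(int)],False,col,1)
a=np.linspace(0,2*np.pi,40)
for y in(-14.5,-55.5,-10.5,-59.5):pl([(-116,y,95),(-8,y,95)],(255,0,255))
pl([(-120,84,90),(-120,-84,90)],(0,255,0));pl([(0,63,126),(0,-62,126)],(0,0,255))
pl(np.c_[8.5*np.cos(a),70+8.5*np.sin(a),a*0+134],(0,0,255))
pl(np.c_[-62+19*np.cos(a),-35+19*np.sin(a),a*0+112],(0,255,0))
o=get_obs()
from scipy.spatial.transform import Rotation as R
q=o["tool_rot"];M=R.from_quat([*q[1:],q[0]]).as_matrix()
for s in(-1,1):
    i=[o["ee_pos"]+M@np.array([x,17,s*40]) for x in(-7.5,7.5)];k=[o["ee_pos"]+M@np.array([x,17,s*57.5]) for x in(7.5,-7.5)]
    pl(np.array(i+k+i[:1]),(255,255,0),False)
cv2.imwrite("pics/ovw.png",f[150:650,300:1000])
E
```

```text
(no output)
```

View pics/ovw.png

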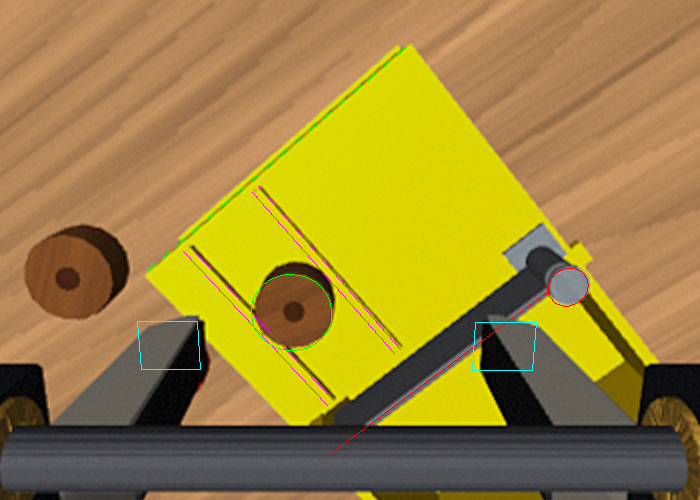

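Call:
move_arm:
  steps: [-1, -2, -20, 0, 0, 0, -20, 0, 0, 0, -20, 0, 0, 0, -20, 0, 0, 0, -8, 0, 0, 0, 0, 0]

```text
t: 2.45
ee_pos: [501.6, 38.0, 146.3]
tool_rot: [-0.675, 0.676, -0.211, 0.208]
contact_force: [-0.0, -0.2, -0.7]
grip_width: 80.1
```

```bash
python3 st.py 2 top wrist scene
```

```text
tcp [501.6  38.  146.3] tub -72.2 -2.0 jaw deg 49.8 F [-0.  -0.2 -0.7] t 2.45 w 80.07366883754815 q [-0.02  0.39  1.85 -0.    0.91 -0.99]
```

View pics/wrist2.png

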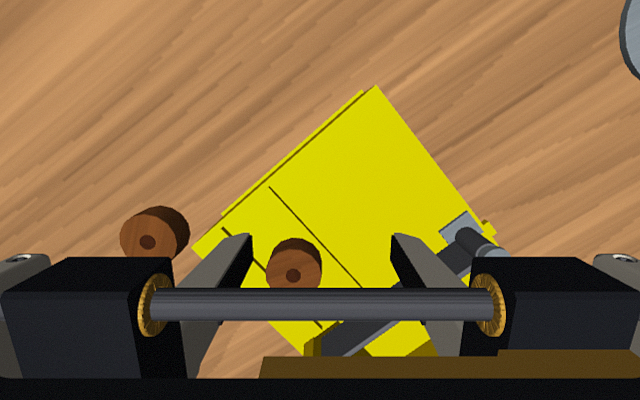

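View pics/scene2.png

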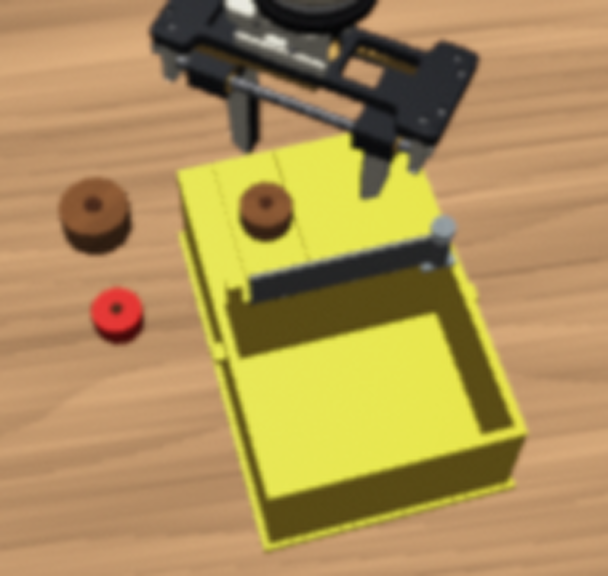

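View pics/top2.png

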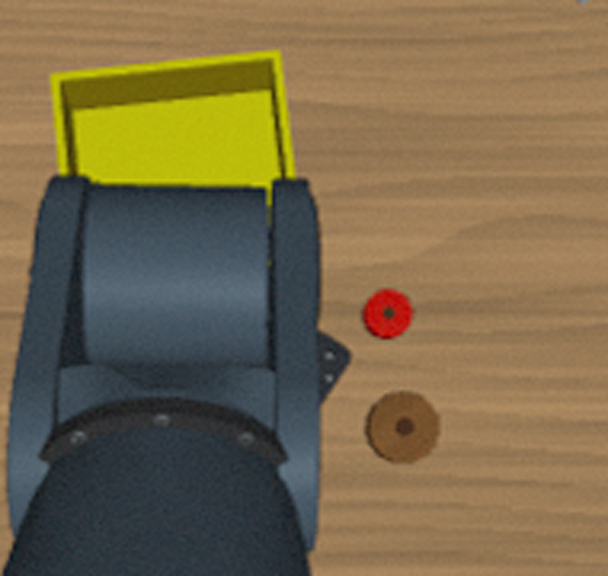

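The scene view shows the left finger (240,145) behind the disc (266,210) and the right finger (370,195) over the ledge in front of the flap. I'll correct 2 mm and lower so the fingertips stop at about 100 mm.

Call:
move_arm:
  steps: [1, 2.5, -10, 0, 0, 0, -10, 0, 0, 0, -9, 0, 0, 0, 0, 0, 0, 0, 0, 0]

```text
t: 3.02
ee_pos: [503.3, 41.4, 118.0]
tool_rot: [-0.675, 0.676, -0.209, 0.208]
contact_force: [-0.4, -0.4, 0.4]
grip_width: 80.4
```

```bash
python3 st.py 3 wrist scene
```

```text
tcp [503.3  41.4 118. ] tub -70.1 1.2 jaw deg 49.9 F [-0.4 -0.4  0.4] t 3.0167 w 80.42126990035385 q [-0.01  0.43  1.87 -0.    0.84 -0.98]
```

View pics/wrist3.png

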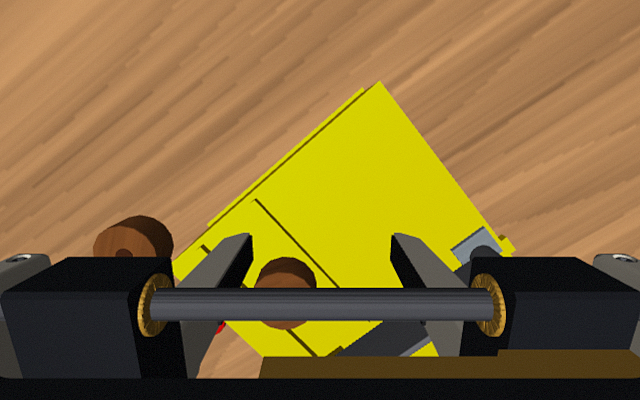

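View pics/scene3.png

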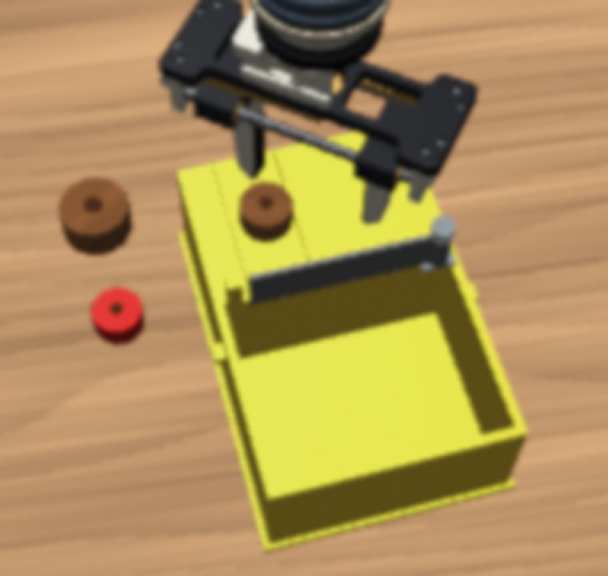

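Both fingers are in place: the rear one just behind the disc, the front one just short of the flap. Now I'll push along tub +x.

Call:
move_arm:
  steps: [3, 0.3, 0, 0, 3, 0.3, 0, 0, 3, 0.3, 0, 0, 3, 0.3, 0, 0, 3, 0.3, 0, 0, 3, 0.3, 0, 0, 3, 0.3, 0, 0, 3, 0.3, 0, 0, 3, 0.3, 0, 0, 3, 0.3, 0, 0]

```text
t: 3.95
ee_pos: [533.5, 44.3, 118.5]
tool_rot: [-0.675, 0.676, -0.209, 0.208]
contact_force: [-4.2, -0.3, 1.0]
grip_width: 79.9
```

```bash
python3 st.py 4 wrist scene
```

```text
tcp [533.5  44.3 118.5] tub -39.8 1.2 jaw deg 50.0 F [-4.2 -0.3  1. ] t 3.95 w 79.90716258519701 q [-0.    0.48  1.79 -0.    0.87 -0.98]
```

View pics/wrist4.png

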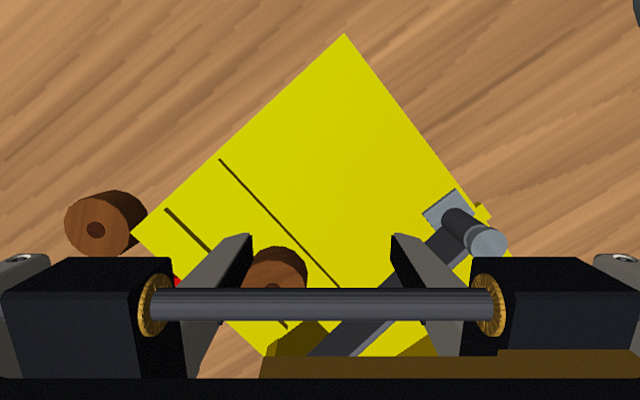

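View pics/scene4.png

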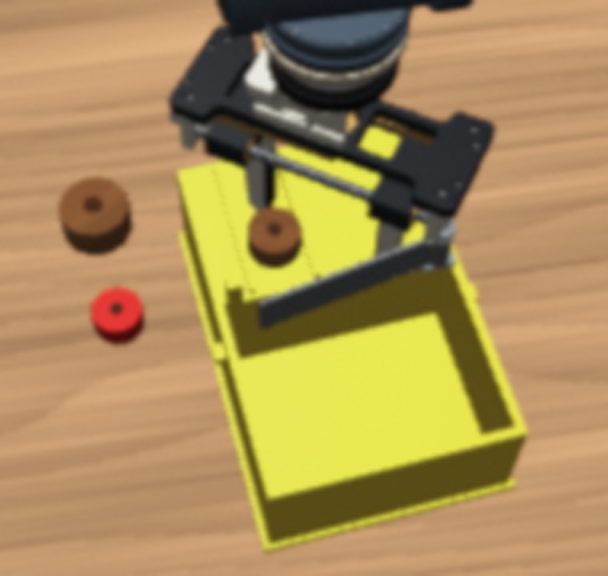

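```bash
cat > px.py <<'E'
from h import *
import sys
p=np.load("p.npy");c=cams.capture("scene")
x,y,z=map(float,sys.argv[1:4]);w=ray(c,((x+.5)/3.2-.5+235,(y+.5)/3.2-.5+120),z)
d=w[:2]-p[:2];co,si=np.cos(p[2]),np.sin(p[2]);print(d[0]*co+d[1]*si,-d[0]*si+d[1]*co)
E
python3 px.py 274 230 112; python3 px.py 261 306 126
```

```text
-38.216838378057844 -33.43664705998149
24.51865128866542 -58.106483618066875
```

Call:
move_arm:
  steps: [3, 0.3, 0, 0, 3, 0.3, 0, 0, 3, 0.3, 0, 0, 2, 0.2, 0, 0, 0, 0, 0, 0, 0, 0, 0, 0]

```text
t: 4.65
ee_pos: [544.8, 45.3, 118.5]
tool_rot: [-0.675, 0.676, -0.209, 0.209]
contact_force: [-3.5, -0.6, -0.1]
grip_width: 80.1
```

```bash
python3 st.py 5 wrist scene
```

```text
tcp [544.8  45.3 118.5] tub -28.5 1.0 jaw deg 49.9 F [-3.5 -0.6 -0.1] t 4.65 w 80.05360431465131 q [-0.    0.49  1.76 -0.    0.89 -0.97]
```

View pics/scene5.png

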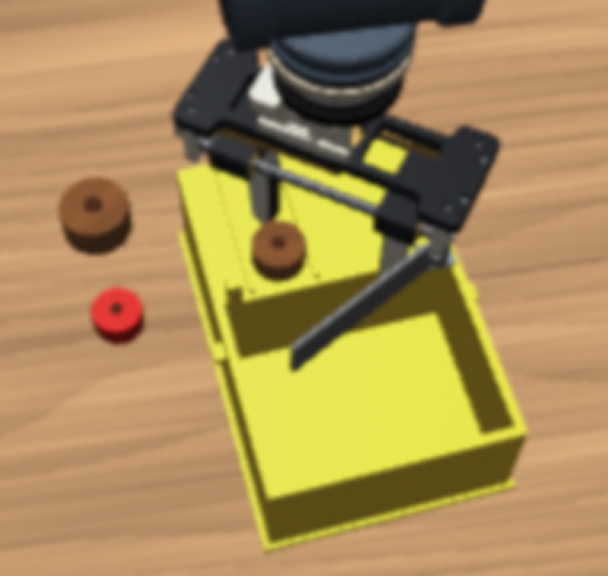

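Call:
move_arm:
  steps: [3, 0.3, 0, 0, 3, 0.3, 0, 0, 3, 0.3, 0, 0, 3, 0.3, 0, 0, 2, 0.2, 0, 0, 0, 0, 0, 0]

```text
t: 5.25
ee_pos: [559.3, 46.8, 118.7]
tool_rot: [0.676, -0.676, 0.209, -0.209]
contact_force: [-3.3, -2.3, -0.2]
grip_width: 79.8
```

```bash
python3 st.py 6 wrist scene
```

```text
tcp [559.3  46.8 118.7] tub -13.9 1.0 jaw deg 49.9 F [-3.3 -2.3 -0.2] t 5.25 w 79.75806307760489 q [ 0.    0.52  1.72 -0.    0.9  -0.97]
```

View pics/scene6.png

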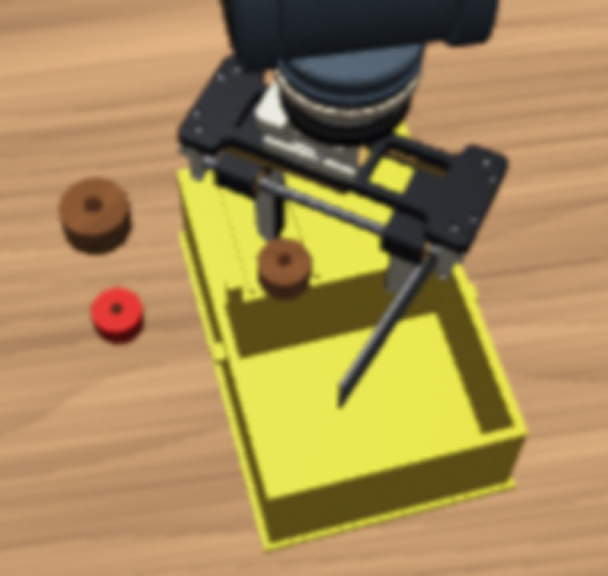

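View pics/wrist6.png

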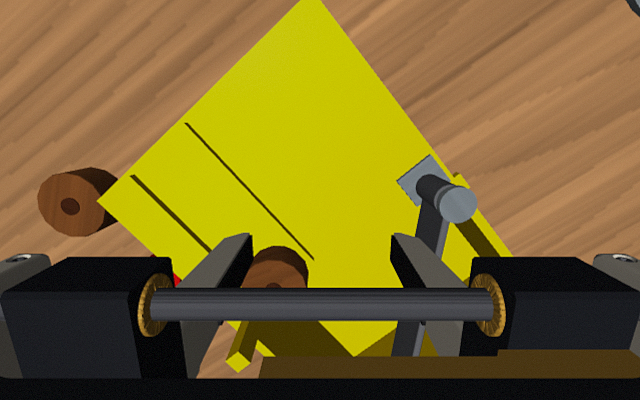

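Call:
move_arm:
  steps: [3, 0.3, 0, 0, 3, 0.3, 0, 0, 3, 0.3, 0, 0, 3, 0.3, 0, 0, 2, 0.2, 0, 0, 0, 0, 0, 0, 0, 0, 0, 0]

```text
t: 5.93
ee_pos: [572.9, 48.1, 118.5]
tool_rot: [-0.675, 0.676, -0.209, 0.209]
contact_force: [-3.6, -4.3, -0.2]
grip_width: 79.6
```

```bash
python3 st.py 7 wrist scene
```

```text
tcp [572.9  48.1 118.5] tub -0.2 1.0 jaw deg 50.0 F [-3.6 -4.3 -0.2] t 5.9333 w 79.61745976565447 q [ 0.    0.54  1.68 -0.    0.92 -0.97]
```

View pics/scene7.png

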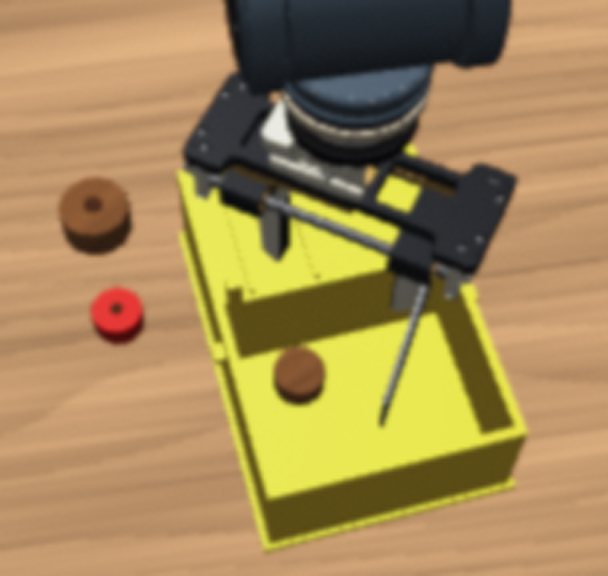

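The disc dropped into the well at (299,375) while the finger held the flap at about 1.1 rad. I'll draw straight back so the flap follows the finger shut, then lift.

Call:
move_arm:
  steps: [-6, -0.6, 0, 0, -6, -0.6, 0, 0, -6, -0.6, 0, 0, -5, -0.5, 0, 0, -5, -0.5, 0, 0, -5, -0.5, 0, 0, -5, -0.5, 0, 0, -5, -0.5, 0, 0, -5, -0.5, 0, 0, -5, -0.5, 0, 0, -5, -0.5, 0, 0, -5, -0.5, 0, 0, -5, -0.5, 0, 0, -4, -0.4, 0, 0, 0, 0, 0, 0, 0, 0, 0, 0]

```text
t: 7.37
ee_pos: [500.7, 41.0, 118.7]
tool_rot: [0.676, -0.675, 0.209, -0.209]
contact_force: [0.2, 0.1, 1.0]
grip_width: 80.1
```

```bash
python3 st.py 8 wrist scene
```

```text
tcp [500.7  41.  118.7] tub -72.7 1.1 jaw deg 49.9 F [0.2 0.1 1. ] t 7.3667 w 80.08574136505369 q [-0.01  0.43  1.88  0.    0.84 -0.98]
```

View pics/scene8.png

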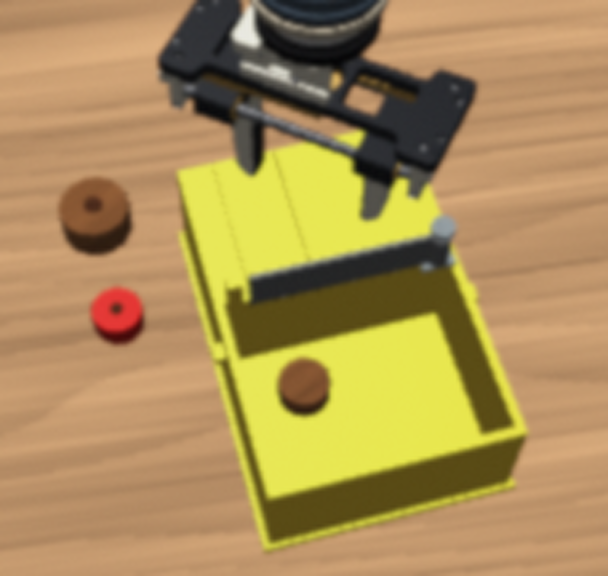

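The flap is shut, and the disc lies in the well at (303,385). I'll lift straight up and back, then check that everything is at rest.

Call:
move_arm:
  steps: [-2, 0, 20, 0, 0, 0, 25, 0, 0, 0, 25, 0, 0, 0, 25, 0, -20, 0, 20, 0, -20, 0, 0, 0, -20, 0, 0, 0, -20, 0, 0, 0, 0, 0, 0, 0, 0, 0, 0, 0, 0, 0, 0, 0, 0, 0, 0, 0]

```text
t: 8.47
ee_pos: [419.5, 41.0, 233.7]
tool_rot: [0.676, -0.676, 0.209, -0.209]
contact_force: [-0.2, 0.0, 0.5]
grip_width: 80.0
```

```bash
python3 st.py 9 scene; python3 - <<'E'
from h import *
a=cams.capture("scene")["frame"];cv2.imwrite("pics/full9.png",a)
b=cv2.imread("pics/scene0.png")
d=cv2.absdiff(a,b).max(2)
for n,(x,y,w,h) in dict(jar=(125,190,70,60),stand=(445,150,70,75)).items():print(n,d[y:y+h,x:x+w].max(),(d[y:y+h,x:x+w]>40).sum())
E
```

```text
tcp [419.5  41.  233.7] tub -153.5 9.2 jaw deg 49.9 F [-0.2  0.   0.5] t 8.4667 w 79.97297408014765 q [-0.01  0.12  1.96 -0.    1.06 -0.98]
jar 5 0
stand 5 0
```

View pics/scene9.png

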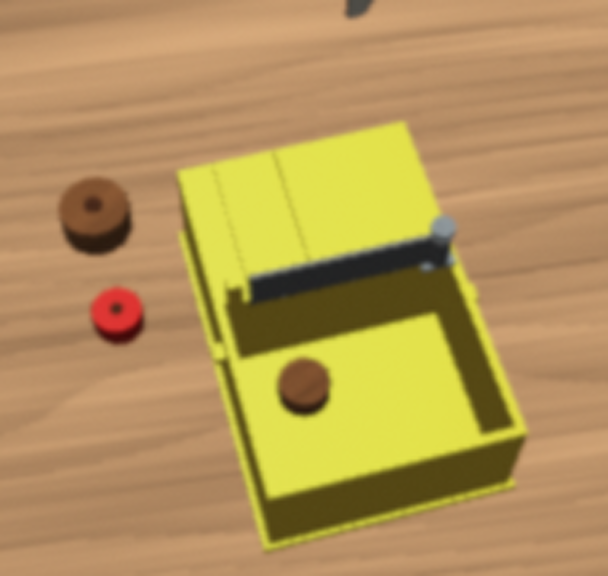

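The disc is at rest at (303,385), same as before the lift. The flap looks as it did at the start, and the arm is clear.

```bash
python3 -c "
from rig import ticket;print(ticket.close_job())"
```

```text
the job is handed in; nothing more can be done
None
```

The cedar disc is in the tub's well, the flap is shut, and the job is handed in; it gave no verdict. I set the jaws at 50° to the tub, opened 80 mm. As the arm moved along the tub, one finger swung the flap open to about 1.1 rad while the other pushed the disc along its track until it dropped through. I then drew straight back so the flap followed the finger shut, and lifted clear.

- **Disc and flap:** In the last pictures the disc lies still on the well floor, at the same pixels before and after the lift. The flap looks as it did when shut at the start. I judged both by eye and did not measure the flap's final angle.
- **Jar and stand:** The before and after pictures show no change around either one.
- **Arm and time:** The measured force on the tool was about zero at the end, the arm was well away from the tub, and the clock read about 8.5 s.
- **Disagreement:** The position I fitted for the tub was off by about 2–3 mm at the track lips in the wrist camera view. I allowed for that in the clearances, and nothing showed that it mattered.

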